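# Twist the blue paint cup home in the mixer's holder

## Robot

A 6-joint arm with a two-finger parallel gripper is mounted at the origin on the work surface. World frame = base frame: x ahead of the robot, y to its left, z up, the work surface at z = 0. Lengths are in m, angles in rad, forces in N, time in s.
With the tool pointing down it reaches from about 0.375 to 0.9 m from the base axis. Payload 3.1 kg.
Tool frame: the origin (TCP) lies at the very end of the fingers, on their centre line; the grasp point (between the pads) lies 19 mm behind it; z points along the fingers, y is the direction in which the jaws open and shut (so a half turn about z gives the same grasp; the last joint's range is limited). The gripper opens to 87 mm and grips with 3 to 60 N. Pads are 19 mm wide; open, the fingers measure 117 mm over their backs; the gripper's body (75 mm by 190 mm) begins 51 mm behind the grasp point.
Start: joints at [-1.516, 0.527, 1.433, -0, 1.181, -0.178], TCP at [0.145, -0.608, 0.199] pointing down, gripper open.
Joint ranges: [-3.08, 3.08], [-0.75, 2.2], [0.22, 2.44], [-1.43, 4.57], [0, 2.65], [-2.85, 2.85]. Speed limits (rad/s): [2.79, 2.79, 3.14, 3.14, 3.14, 3.14].

## Interface

Orientations are given as a unit quaternion [x, y, z, w].
In Python, from rig import robot gives the robot as it stands. The module is installed in compiled form; this text tells all that it offers.
- The arm moves only by the tool send_rows, never from a script. Its argument "deltas" is a list of rows, each an object of numbers: "tx", "ty", "tz": the shift along the tool's x, y, z in cm; "rx", "ry", "rz": the turn, a rotation vector about the tool's x, y, z in rad. A call has 1 to 5 rows; each row is the pose to reach, as a shift and turn from the pose commanded when the call began, along the tool's axes at that moment; what a row does not reach only later rows make up. A row lasts 1/12 s, in which the tool goes at most 41.7 mm and 7.16 degrees, less where a joint would pass 70% of its speed; a pose out of reach is approached as far as the arm can. A call with a gripper value outside its range is refused whole. "claw" is the finger opening in cm, from 0 to 8.7, set as the call begins (left out, the last holds). The fingers move at their own pace and stop on an object; "squeeze" is the grip in N (left out, the last holds). Time passes only in rows, so rows that repeat a pose let the fingers close. It gives the time, the measured TCP pose, the force and the opening at its end, in the units of the state.
- robot.get_obs(): the state, without advancing time (a new reading comes with each control period).
- robot.camera(name): name is "scene" or "top" or "wrist"; returns a dict with "color" (420x560x3 uint8, red, green, blue), "z_map" (420x560 float32, m along the optical axis (not along the pixel's ray), 0 where there is no reading), "intrinsics" (3x3 intrinsics, pixels), "R" (3x3) and "t" (3): a world point X has camera coordinates R X + t; the wrist camera has in their place "tool_from_camera" (4x4, takes a point from camera to tool coordinates, whose origin is the TCP and whose axes are the flange's). Camera axes: x right, y down, z forward; pixel columns grow to the right and rows downward; lengths in m; the calibration is good to about 2 mm. A picture is of the moment at which its call begins: read the wrist's pose just before it.
- robot.hand_in(): hands the job in, once; it reports no verdict.
Trained networks look in the newest picture that a camera, given by its name, has taken for a name from the list of things; names that differ only in an ending like _2 or _b are one class to them, and where a whole thing is asked for, a point or a joint stands for the part that bears it (a point fixed in the world has none). Each returns a list of dicts, best first, with "p" (0 to 1); they miss things now and then, are a little off and sometimes report something else, mostly with a low value. They report only what shows in the picture. A call takes as long as a camera call. They do not tell look-alikes from the thing itself.
- robot.outline_of(label, camera): "pixels" (420x560 bool, what is visible of it) and "xy" ([column, row] in pixels, amid what is visible of it).
- robot.tip_of(label, camera): "xy" ([column, row] in pixels: a listed point, or the origin of a listed thing).
The state is a dict: "time": time; "q": joint angles; "joint_velocities": joint speeds; "joint_torque": joint torques, N m; "position": TCP position; "tool_rot": TCP orientation; "ft_force": force on the tool from outside, world axes, zero at the start; "moment": the same for the moment, N m; "grip_width": finger opening in m.
Only numpy, scipy, OpenCV 4.12 (cv2) and the standard library are available. Lean on these libraries where they do the work, as an engineer would, in place of code of your own. Each camera call takes 0.05 s, during which the arm holds its last target.

## Task

Load the blue paint cup into the snug holder of the paint mixer. Start it upright in the holder's mouth with the white rib on its lid crosswise to the line through the two yellow marks, then press it down against the rubber pads while turning it about a quarter turn, so that the turn is made on the way down and not before or after, until the cup stands on the bottom of the holder with its rib in line with the marks; let go of it there. Leave the green and the orange cup where they are.

Things in the scene. Friction and masses are not known exactly. Their poses are not given: they have to be found in the camera images.
- blue_cup_mid (a point): Cup to load: upright, blue, closed, 52 mm diameter, 120 mm high; lowest 8 mm taper to a flat 40 mm foot. White rib across the lid (44 x 9 x 6 mm). About 0.25 kg. This point: on the axis, 60 mm above the underside; z up, x along the rib (its ends are alike). Home, the lower 46 mm are inside the holder: grip round the sides 85 to 100 mm above the underside, at any angle about the axis.
- holder_seat (a point): Holder: aluminium collar on the fixed round grey mixer. Point: centre of its inner floor, 56 mm above table; z up, x along the line of the 2 yellow marks. Bore 57 mm; top 10 mm flare to a 76 mm mouth (88 outside), rim 46 mm above point. Sprung rubber pads 28 mm above point grip the cup once its underside is about 30 mm up; pushing takes 5-20 N, turning (either way) up to 0.4 N m.
- green_cup_mid (a point): Bystander: a cup of the same size and shape in green; to stay where it stands. This point is on its axis, 60 mm above its underside; z up, x along its rib.
- orange_cup_mid (a point): Bystander: a cup of the same size and shape in orange; to stay where it stands. This point is on its axis, 60 mm above its underside; z up, x along its rib.
Not all that is in view belongs to the job. What is shaped like the part that bears blue_cup_mid but pink is not meant.

How it is judged:
On the way, in this order (a step that is already met when the one before it is completed fails the run):
1. blue cup started in the mouth: underside 15 to 44 mm above the holder's floor, within 10 mm of its axis, upright within 15 degrees, rib at least 60 degrees off the line of the marks (z of blue_cup_mid in the frame of holder_seat between 0.075 and 0.104 m and horizontal distance between blue_cup_mid and holder_seat below 0.01 m and angle between blue_cup_mid's own z axis and vertical below 0.26 rad and angle between the x axis of blue_cup_mid and the x axis of holder_seat, either way round above 1.047 rad), for 0.1 s.
2. turned on the way down: underside 4 to 25 mm above the holder's floor, within 10 mm of its axis, with the rib 15 to 57 degrees off the line of the marks (z of blue_cup_mid in the frame of holder_seat between 0.064 and 0.085 m and horizontal distance between blue_cup_mid and holder_seat below 0.01 m and angle between the x axis of blue_cup_mid and the x axis of holder_seat, either way round between 0.262 and 1 rad), for 0.1 s.
At the end, for the whole second after the job is handed in: The blue cup stands in the holder with its underside within 3.5 mm of the holder's floor, within 8 mm of its axis, upright within 8 degrees and its rib within 14 degrees of the line of the marks (either way round); the green and orange cups are within 30 mm of where they began (z of blue_cup_mid in the frame of holder_seat below 0.0635 m and horizontal distance between blue_cup_mid and holder_seat below 0.008 m and angle between blue_cup_mid's own z axis and vertical below 0.14 rad and angle between the x axis of blue_cup_mid and the x axis of holder_seat, either way round below 0.244 rad and distance of each of green_cup_mid, orange_cup_mid from where it was at the start of the episode below 0.03 m); the robot touches nothing.
It fails at once if the green or the orange cup is moved by more than 30 mm (distance of any of green_cup_mid, orange_cup_mid from where it was at the start of the episode above 0.03 m).
It also fails if it takes over 51 s, if anything falls off the work surface, if the arm or the gripper's body presses on something with over 40 N, if the wrist force passes 120 N, or if a joint passes its speed limit or range.

## Working session

There is one attempt and no reset: what is moved stays moved. The work goes in short steps, Python scripts to look and compute and a tool call to move; the robot and the scene stay as the last step left them, time stands still between calls to the robot, and variables do not carry over. Pictures are saved under pics/ and viewed, and the job is handed in when it is done.

Besides the shell and the picture viewer there is one more tool, called after "Call:" in YAML: its name, and indented under it one key for each argument. send_rows: Moves the arm, as the interface text tells. Its arguments: {"type":"object","properties":{"deltas":{"type":"array","items":{"type":"object","properties":{"tx":{"type":"number"},"ty":{"type":"number"},"tz":{"type":"number"},"rx":{"type":"number"},"ry":{"type":"number"},"rz":{"type":"number"}}}},"claw":{"type":"number"},"squeeze":{"type":"number"}},"required":["deltas"]}

```bash
mkdir -p pics; python3 - <<'E'
from rig import robot
import cv2,numpy as np
o=robot.get_obs(); print({k:np.round(v,3) for k,v in o.items()})
for n in ["scene","top"]:
    c=robot.camera(n); cv2.imwrite(f"pics/{n}0.png",c["color"][:,:,::-1])
    print(n,c["intrinsics"].tolist(),np.round(c["R"],3).tolist(),np.round(c["t"],3))
    for l in ["blue_cup_mid","holder_seat","green_cup_mid","orange_cup_mid"]:
        print(l,[(np.round(d["xy"]),round(d["p"],2)) for d in robot.tip_of(l,n)],[(np.round(d["xy"]),round(d["p"],2),d["pixels"].sum()) for d in robot.outline_of(l,n)])
E
```

```text
{'time': np.float64(0.0), 'q': array([-1.515,  0.528,  1.434, -0.   ,  1.181, -0.179]), 'joint_velocities': array([ 0.002,  0.002,  0.   ,  0.   , -0.   ,  0.   ]), 'joint_torque': array([  0.   , -44.004, -17.659,   0.063,   0.058,  -0.   ]), 'position': array([ 0.145, -0.607,  0.198]), 'tool_rot': array([ 0.993,  0.117,  0.   , -0.001]), 'ft_force': array([ 0.972,  0.907, -0.685]), 'moment': array([ 0.012,  0.02 , -0.027]), 'grip_width': np.float64(0.087)}
scene [[427.6671121480142, 0.0, 270.4160666588495], [0.0, 427.6671121480142, 207.5016331193099], [0.0, 0.0, 1.0]] [[0.879, 0.477, 0.015], [0.264, -0.46, -0.848], [-0.397, 0.749, -0.53]] [-0.501 -0.098  1.108]
blue_cup_mid [(array([224., 256.]), 0.77), (array([205., 224.]), 0.62)] [(array([203., 220.]), 0.71, np.int64(1441)), (array([226., 253.]), 0.66, np.int64(1908))]
holder_seat [(array([315., 169.]), 0.81)] [(array([312., 177.]), 0.65, np.int64(4030))]
green_cup_mid [(array([281., 237.]), 0.63)] [(array([281., 238.]), 0.62, np.int64(1775))]
orange_cup_mid [(array([200., 295.]), 0.7)] [(array([199., 297.]), 0.65, np.int64(2560))]
top [[470.75627729080435, 0.0, 277.828170356559], [0.0, 470.75627729080435, 220.18126841616154], [0.0, 0.0, 1.0]] [[-0.022, -1.0, -0.001], [-0.982, 0.022, -0.19], [0.19, -0.003, -0.982]] [0.007 0.535 0.748]
blue_cup_mid [(array([336., 250.]), 0.63), (array([373., 193.]), 0.63)] [(array([339., 249.]), 0.97, np.int64(1077)), (array([375., 192.]), 0.6, np.int64(1309))]
holder_seat [(array([153., 205.]), 0.95), (array([340., 252.]), 0.63)] [(array([155., 213.]), 0.9, np.int64(10043))]
green_cup_mid [(array([322., 159.]), 0.76)] [(array([322., 159.]), 0.79, np.int64(1316))]
orange_cup_mid [(array([433., 180.]), 0.82)] [(array([435., 180.]), 0.81, np.int64(1513))]
```

View pics/scene0.png

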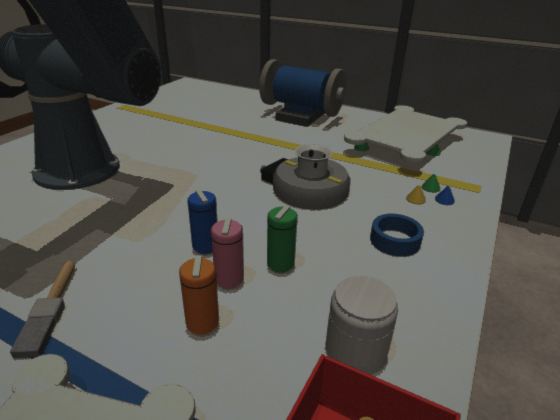

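View pics/top0.png

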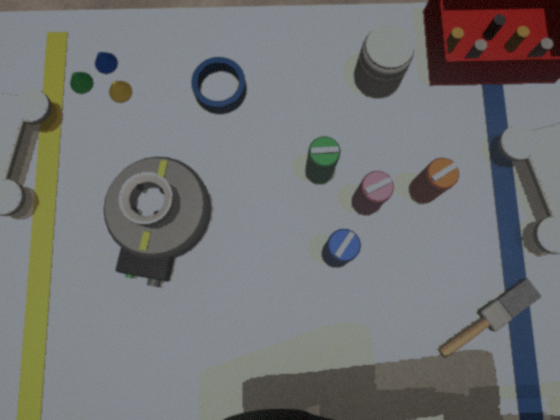

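Candidates for the blue cup: the blue cup at top (344,245) / scene (204,222), the pink look-alike at top (377,187) / scene (228,253), a blue ring at top (218,83), and a blue drum at scene (303,88). By the description I choose the blue cup at top (344,245). Next I measure it and check it in a crop.

```bash
cat > h.py <<'E'
import numpy as np,cv2
def cloud(c):
    K=c["intrinsics"];z=c["z_map"];v,u=np.mgrid[:420,:560]
    P=np.stack([(u-K[0,2])/K[0,0]*z,(v-K[1,2])/K[1,1]*z,z],-1)
    if "R" in c: W=(P-c["t"])@c["R"]
    else: W=P
    W[z==0]=np.nan
    return W
E
python3 - <<'E'
from rig import robot
from h import *
c=robot.camera("top"); W=cloud(c); im=c["color"]; np.save("topW.npy",W); np.save("topI.npy",im)
cv2.imwrite("pics/crop1.png",np.hstack([cv2.resize(im[200:290,300:390,::-1],(400,400),interpolation=2),cv2.resize(im[150:260,95:205,::-1],(400,400),interpolation=2)]))
hsv=cv2.cvtColor(im,cv2.COLOR_RGB2HSV)
for n,(u,v) in dict(blue=(344,245),pink=(377,187),green=(324,152),orange=(443,174)).items():
    m=np.zeros((420,560),bool); m[v-24:v+25,u-24:u+25]=1
    zz=W[...,2]
    print(n,"max z",np.nanpercentile(zz[m],[90,95,99]))
    white=m&(hsv[...,1]<90)&(hsv[...,2]>120)&(zz>.112)
    lid=m&(zz>.112)&(zz<.135)
    p=W[lid][:,:2]; (ce,r)=cv2.minEnclosingCircle(p.astype(np.float32))
    w=W[white]; r2=cv2.minAreaRect(w[:,:2].astype(np.float32)); d=w[:,:2]-w[:,:2].mean(0); a=np.linalg.svd(d)[2][0] if len(w)<3000 else 0
    print(n,"lid circ",ce,r,"mean",p.mean(0),"rib mean",w.mean(0),len(w),"dir deg",np.degrees(np.arctan2(a[1],a[0])),r2)
m=np.zeros((420,560),bool); m[150:260,95:215]=1
zz=W[...,2]
for lo,hi in [(.045,.054),(.054,.06),(.095,.106)]:
    k=m&(zz>lo)&(zz<hi); print(lo,k.sum(),W[k].mean(0) if k.any() else 0)
k=m&(zz>.094)&(zz<.112); p=W[k][:,:2].astype(np.float32)
print("rim",cv2.minEnclosingCircle(p),cv2.fitEllipse(cv2.convexHull(p)), np.percentile(zz[k],[5,50,95]))
y=m&(hsv[...,0]>20)&(hsv[...,0]<35)&(hsv[...,1]>110)&(hsv[...,2]>110)
n,l,s,ce=cv2.connectedComponentsWithStats(y.astype(np.uint8))
for i in range(1,n):
    if s[i,4]>15: q=W[l==i]; print("yellow",s[i],ce[i],np.nanmean(q,0))
E
```

```text
blue max z [0.11700129 0.1199743  0.12172115]
blue lid circ (0.481230229139328, -0.10558675229549408) 0.025752749294042587 mean [ 0.48098365 -0.10518846] rib mean [ 0.48204775 -0.10611466  0.12009971] 186 dir deg 144.00440584100326 ((0.4825337827205658, -0.10673493891954422), (0.01014329306781292, 0.04511816427111626), 53.983604431152344)
pink max z [0.11670005 0.11969496 0.12174146]
pink lid circ (0.5737704038619995, -0.16337604820728302) 0.026063943281769753 mean [ 0.57294365 -0.16255121] rib mean [ 0.57443667 -0.16430369  0.11665401] 590 dir deg -156.80343573249505 ((0.5750292539596558, -0.16521775722503662), (0.04467141255736351, 0.04452478885650635), 25.704635620117188)
green max z [0.11673026 0.11958659 0.12179931]
green lid circ (0.6336919069290161, -0.08123528212308884) 0.0260080024600029 mean [ 0.63258136 -0.08102516] rib mean [ 0.63576534 -0.08161302  0.11959323] 149 dir deg -86.60678977589595 ((0.6366332769393921, -0.08151176571846008), (0.012471218593418598, 0.042673733085393906), 3.1777379512786865)
orange max z [0.11689342 0.1196021  0.12165108]
orange lid circ (0.5933672189712524, -0.26848626136779785) 0.0261087529361248 mean [ 0.59245683 -0.26763759] rib mean [ 0.59469096 -0.27022462  0.11975049] 169 dir deg 120.75285864339972 ((0.5944531559944153, -0.2711047828197479), (0.012250075116753578, 0.043900974094867706), 32.33367919921875)
0.045 5339 [0.55813856 0.2000311  0.05026459]
0.054 712 [0.56875491 0.21054607 0.05643992]
0.095 1110 [0.5686136  0.21022099 0.09995869]
rim ((0.5666634440422058, 0.2080506831407547), 0.04370388761162758) ((0.5667313933372498, 0.20774705708026886), (0.08564077317714691, 0.08615205436944962), 147.3343963623047) [0.09487745 0.09998441 0.10347254]
yellow [159 161   8  15  81] [162.19753086 167.45679012] [0.63177701 0.19313768 0.05298495]
yellow [140 232  10  18 107] [144.45794393 240.62616822] [0.5043775  0.21975841 0.05307942]
```

View pics/crop1.png

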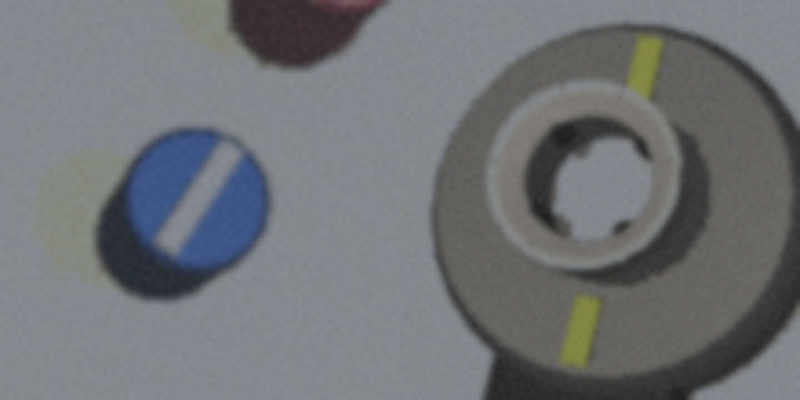

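Crop check: on the left is the blue cup with its white rib running to the upper right (rib at -36° in the world). On the right is the collar with its yellow marks (line at about -12°). The choice is confirmed. Plan: grasp at z≈0.09, go to the holder with the rib turned to about -92°, then press down while turning +80°.

Call:
send_rows:
  deltas:
    - {"tx": 2.96,"ty": -2.74}
    - {"tx": 5.92,"ty": -5.48}
    - {"tx": 8.88,"ty": -8.22}
    - {"tx": 11.84,"ty": -10.96}
    - {"tx": 14.8,"ty": -13.7}
  claw: 8.7
  squeeze: 55

```text
schema error: expected keys tx, ty, tz, rx, ry, rz
```

Call:
send_rows:
  deltas:
    - {"tx": 2.96,"ty": -2.74}
    - {"tx": 5.92,"ty": -5.48}
    - {"tx": 8.88,"ty": -8.22}
    - {"tx": 11.84,"ty": -10.96}
    - {"tx": 14.8,"ty": -13.7}

```text
schema error: expected keys tx, ty, tz, rx, ry, rz
```

Call:
send_rows:
  deltas:
    - {"tx": 2.5,"ty": -2.3,"rz": -0.1}
    - {"tx": 5.0,"ty": -4.6,"rz": -0.2}
    - {"tx": 7.5,"ty": -6.9,"rz": -0.3}
    - {"tx": 10.4,"ty": -10.0,"rz": -0.3}
    - {"tx": 10.4,"ty": -10.0,"rz": -0.3}

```text
schema error: expected keys tx, ty, tz, rx, ry, rz
```

Call:
send_rows:
  deltas:
    - {"tx": 2.96,"ty": -2.74,"tz": 0,"rx": 0,"ry": 0,"rz": 0}
    - {"tx": 5.92,"ty": -5.48,"tz": 0,"rx": 0,"ry": 0,"rz": 0}
    - {"tx": 8.88,"ty": -8.22,"tz": 0,"rx": 0,"ry": 0,"rz": 0}
    - {"tx": 11.84,"ty": -10.96,"tz": 0,"rx": 0,"ry": 0,"rz": 0}
    - {"tx": 14.8,"ty": -13.7,"tz": 0,"rx": 0,"ry": 0,"rz": 0}
  claw: 8.7
  squeeze: 55

```text
time: 1.37
position: [0.2577, -0.4389, 0.1993]
tool_rot: [0.993, 0.116, 0.0, 0.0]
ft_force: [0.9, -0.1, 0.3]
grip_width: 0.0867
```

Call:
send_rows:
  deltas:
    - {"tx": 2.96,"ty": -2.74,"tz": 0,"rx": 0,"ry": 0,"rz": 0}
    - {"tx": 5.92,"ty": -5.48,"tz": 0,"rx": 0,"ry": 0,"rz": 0}
    - {"tx": 8.88,"ty": -8.22,"tz": 0,"rx": 0,"ry": 0,"rz": 0}
    - {"tx": 11.84,"ty": -10.96,"tz": 0,"rx": 0,"ry": 0,"rz": 0}
    - {"tx": 14.8,"ty": -13.7,"tz": 0,"rx": 0,"ry": 0,"rz": 0}

```text
time: 1.78
position: [0.3701, -0.2713, 0.1996]
tool_rot: [0.993, 0.116, 0.0, 0.0]
ft_force: [0.0, -0.4, -0.0]
grip_width: 0.0866
```

Call:
send_rows:
  deltas:
    - {"tx": 2.9,"ty": -2.8,"tz": 0,"rx": 0,"ry": 0,"rz": -0.1}
    - {"tx": 5.8,"ty": -5.6,"tz": 0,"rx": 0,"ry": 0,"rz": -0.2}
    - {"tx": 8.7,"ty": -8.3,"tz": 0,"rx": 0,"ry": 0,"rz": -0.3}
    - {"tx": 11.6,"ty": -11.0,"tz": 0,"rx": 0,"ry": 0,"rz": -0.3}
    - {"tx": 14.0,"ty": -13.2,"tz": 0,"rx": 0,"ry": 0,"rz": -0.3}

```text
time: 2.2
position: [0.4761, -0.1096, 0.1996]
tool_rot: [0.964, 0.264, 0.0, 0.0]
ft_force: [0.7, -0.3, 0.0]
grip_width: 0.087
```

```bash
cat >> h.py <<'E'
from scipy.spatial.transform import Rotation as Ro
def wristcloud(robot):
    o=robot.get_obs(); c=robot.camera("wrist"); P=cloud(c); T=c["tool_from_camera"]
    Pt=P@T[:3,:3].T+T[:3,3]; Rt=Ro.from_quat(o["tool_rot"]).as_matrix()
    return o,c,Pt,Pt@Rt.T+o["position"]
E
python3 - <<'E'
from rig import robot
from h import *
o,c,Pt,W=wristcloud(robot); im=c["color"]
print(o["position"],o["tool_rot"],np.round(c["tool_from_camera"],3).tolist())
cv2.imwrite("pics/w1.png",im[:,:,::-1])
b=(W[...,2]>.112)&(W[...,2]<.13)&(np.hypot(W[...,0]-.481,W[...,1]+.105)<.05)
p=W[b][:,:2].astype(np.float32); print(b.sum(),cv2.minEnclosingCircle(p),p.mean(0))
hsv=cv2.cvtColor(im,cv2.COLOR_RGB2HSV)
w=W[b&(hsv[...,1]<90)&(W[...,2]>.118)]; d=w[:,:2]-w[:,:2].mean(0); a=np.linalg.svd(d,full_matrices=False)[2][0]
print("rib",len(w),w.mean(0),np.degrees(np.arctan2(a[1],a[0])),cv2.minAreaRect(w[:,:2].astype(np.float32)))
E
```

```text
[ 0.47608262 -0.10958766  0.19957893] [9.64428161e-01 2.64344654e-01 4.63051864e-04 1.04656316e-04] [[-0.0, -0.955, -0.295, 0.081], [1.0, 0.0, -0.001, -0.0], [0.001, -0.295, 0.955, -0.186], [0.0, 0.0, 0.0, 1.0]]
2253 ((0.480857789516449, -0.10547903180122375), 0.025979124009609222) [ 0.48214415 -0.10457953]
rib 484 [ 0.48125038 -0.1053943   0.12044989] 144.38705355395913 ((0.4808439314365387, -0.10534558445215225), (0.009609250351786613, 0.0440790057182312), 53.901973724365234)
```

View pics/w1.png

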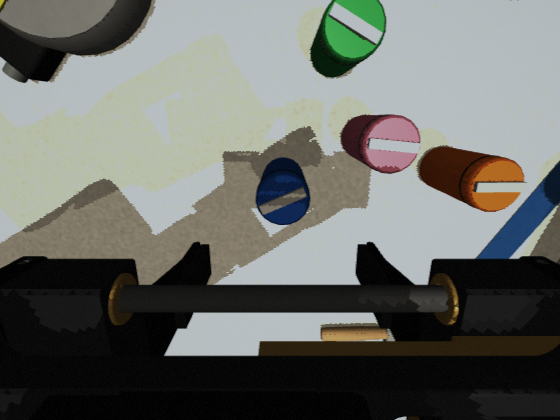

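The wrist view shows the blue cup at (283,192), with green, pink and orange off to the right. Its centre is at (0.481,-0.105) and the rib at 144.4°, which agrees with the top camera. Now I descend.

Call:
send_rows:
  deltas:
    - {"tx": 0.6,"ty": -0.1,"tz": 2.5,"rx": 0,"ry": 0,"rz": 0}
    - {"tx": 0.6,"ty": -0.1,"tz": 6,"rx": 0,"ry": 0,"rz": 0}
    - {"tx": 0.6,"ty": -0.1,"tz": 9.5,"rx": 0,"ry": 0,"rz": 0}
    - {"tx": 0.6,"ty": -0.1,"tz": 12.5,"rx": 0,"ry": 0,"rz": 0}
    - {"tx": 0.6,"ty": -0.1,"tz": 12.5,"rx": 0,"ry": 0,"rz": 0}

```text
time: 2.67
position: [0.4758, -0.1065, 0.0697]
tool_rot: [0.965, 0.264, -0.004, -0.004]
ft_force: [-0.7, 0.2, 0.3]
grip_width: 0.087
```

Call:
send_rows:
  deltas:
    - {"tx": 0,"ty": 0,"tz": 0,"rx": 0,"ry": 0,"rz": 0}
    - {"tx": 0,"ty": 0,"tz": 0,"rx": 0,"ry": 0,"rz": 0}
    - {"tx": 0,"ty": 0,"tz": 0,"rx": 0,"ry": 0,"rz": 0}
    - {"tx": 0,"ty": 0,"tz": 0,"rx": 0,"ry": 0,"rz": 0}
    - {"tx": 0,"ty": 0,"tz": 0,"rx": 0,"ry": 0,"rz": 0}
  claw: 4.0
  squeeze: 55

```text
time: 3.08
position: [0.4806, -0.1086, 0.0759]
tool_rot: [0.965, 0.264, 0.001, 0.001]
ft_force: [-1.2, 0.0, -0.6]
grip_width: 0.0615
```

Call:
send_rows:
  deltas:
    - {"tx": 0,"ty": 0,"tz": 0,"rx": 0,"ry": 0,"rz": 0}
    - {"tx": 0,"ty": 0,"tz": 0,"rx": 0,"ry": 0,"rz": 0}
    - {"tx": 0,"ty": 0,"tz": 0,"rx": 0,"ry": 0,"rz": 0}
    - {"tx": 0,"ty": 0,"tz": 0,"rx": 0,"ry": 0,"rz": 0}
    - {"tx": 0,"ty": 0,"tz": 0,"rx": 0,"ry": 0,"rz": 0}

```text
time: 3.5
position: [0.4801, -0.1082, 0.0752]
tool_rot: [0.965, 0.264, 0.001, 0.0]
ft_force: [-1.0, 1.1, 6.5]
grip_width: 0.0506
```

Call:
send_rows:
  deltas:
    - {"tx": 0,"ty": 0,"tz": 0,"rx": 0,"ry": 0,"rz": 0}
    - {"tx": 0,"ty": 0,"tz": 0,"rx": 0,"ry": 0,"rz": 0}

```text
time: 3.67
position: [0.4801, -0.1082, 0.0752]
tool_rot: [0.965, 0.264, 0.001, 0.0]
ft_force: [-0.9, 0.5, 7.6]
grip_width: 0.0503
```

```bash
python3 - <<'E'
from rig import robot
from h import *
c=robot.camera("scene"); o=robot.get_obs(); print({k:np.round(v,4) for k,v in o.items()})
cv2.imwrite("pics/s2.png",c["color"][:,:,::-1])
E
```

```text
{'time': np.float64(3.7167), 'q': array([-4.493e-01,  5.526e-01,  1.875e+00,  3.000e-04,  7.125e-01,
        5.875e-01]), 'joint_velocities': array([-0.001 ,  0.    , -0.0004,  0.    , -0.0008, -0.0006]), 'joint_torque': array([-3.61900e-01, -3.38362e+01, -8.98460e+00, -5.05000e-02,
       -2.86500e-01, -4.60000e-03]), 'position': array([ 0.4801, -0.1082,  0.0752]), 'tool_rot': array([9.646e-01, 2.637e-01, 6.000e-04, 4.000e-04]), 'ft_force': array([-1.903 ,  1.4532,  6.0238]), 'moment': array([0.1335, 0.0925, 0.0055]), 'grip_width': np.float64(0.0507)}
```

View pics/s2.png

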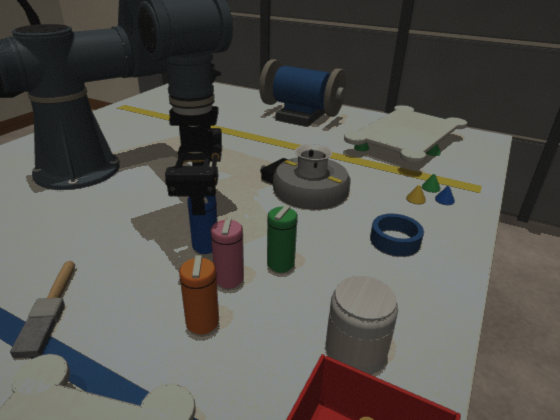

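Gripped: the opening reads 50.3 mm on a 52 mm cup, at 94 mm above the underside. The picture shows the hand on the blue cup at (203,220) and the neighbours undisturbed. Next I lift.

Call:
send_rows:
  deltas:
    - {"tx": 0,"ty": 0,"tz": -1,"rx": 0,"ry": 0,"rz": 0}
    - {"tx": 0,"ty": 0,"tz": -4,"rx": 0,"ry": 0,"rz": 0}
    - {"tx": 0,"ty": 0,"tz": -8,"rx": 0,"ry": 0,"rz": 0}
    - {"tx": 0,"ty": 0,"tz": -12,"rx": 0,"ry": 0,"rz": 0}
    - {"tx": 0,"ty": 0,"tz": -13,"rx": 0,"ry": 0,"rz": 0}

```text
time: 4.13
position: [0.4826, -0.1094, 0.2095]
tool_rot: [0.965, 0.264, 0.004, 0.003]
ft_force: [1.2, -0.3, -1.7]
grip_width: 0.0504
```

```bash
python3 - <<'E'
from rig import robot
from h import *
o,c,Pt,W=wristcloud(robot); print({k:np.round(v,4) for k,v in o.items()})
cv2.imwrite("pics/w3.png",c["color"][:,:,::-1])
c=robot.camera("top");cv2.imwrite("pics/t3.png",c["color"][:,:,::-1])
E
```

```text
{'time': np.float64(4.1333), 'q': array([-4.4920e-01,  3.3480e-01,  1.7476e+00,  1.0000e-04,  1.0489e+00,
        5.8760e-01]), 'joint_velocities': array([-0.0017, -0.1137, -0.0908, -0.0005,  0.2212,  0.0006]), 'joint_torque': array([ 3.93300e-01, -3.37479e+01, -1.45184e+01,  1.51000e-02,
        6.73100e-01, -1.38000e-02]), 'position': array([ 0.4826, -0.1094,  0.2095]), 'tool_rot': array([0.9646, 0.2638, 0.0039, 0.0033]), 'ft_force': array([ 1.1684, -0.3012, -1.6981]), 'moment': array([-0.0786, -0.1306, -0.0342]), 'grip_width': np.float64(0.0504)}
```

View pics/w3.png

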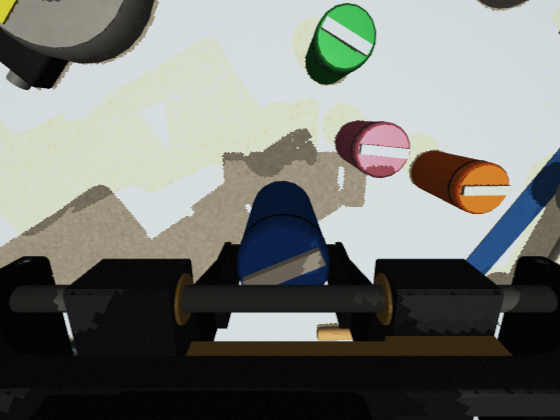

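View pics/t3.png

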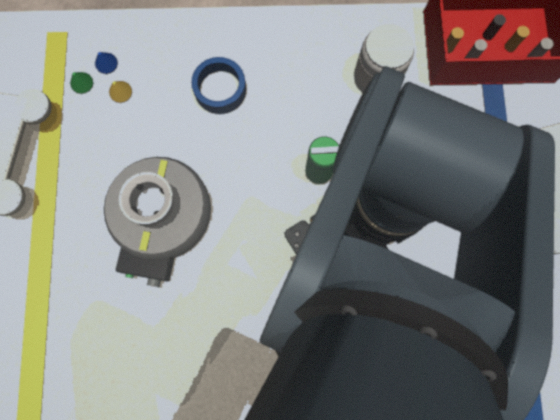

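The wrist view shows the blue cup held upright between the fingers, with its lid and rib at about (285,268). I carry it over the holder while turning -56°.

Call:
send_rows:
  deltas:
    - {"tx": 2.0,"ty": -1.9,"tz": 0,"rx": 0,"ry": 0,"rz": 0.1}
    - {"tx": 4.6,"ty": -4.5,"tz": 0,"rx": 0,"ry": 0,"rz": 0.2}
    - {"tx": 7.2,"ty": -7.0,"tz": 0,"rx": 0,"ry": 0,"rz": 0.3}
    - {"tx": 9.6,"ty": -9.3,"tz": 0,"rx": 0,"ry": 0,"rz": 0.4}
    - {"tx": 11.7,"ty": -11.3,"tz": 0,"rx": 0,"ry": 0,"rz": 0.5}

```text
time: 4.65
position: [0.521, 0.0509, 0.2017]
tool_rot: [1.0, 0.015, -0.003, -0.001]
ft_force: [1.0, -0.2, -3.2]
grip_width: 0.0505
```

Call:
send_rows:
  deltas:
    - {"tx": 1.2,"ty": -3.7,"tz": 0,"rx": 0,"ry": 0,"rz": 0.12}
    - {"tx": 2.3,"ty": -7.3,"tz": 0,"rx": 0,"ry": 0,"rz": 0.24}
    - {"tx": 3.3,"ty": -10.6,"tz": 0,"rx": 0,"ry": 0,"rz": 0.36}
    - {"tx": 4.2,"ty": -13.5,"tz": 0,"rx": 0,"ry": 0,"rz": 0.477}
    - {"tx": 4.9,"ty": -15.5,"tz": 0,"rx": 0,"ry": 0,"rz": 0.477}

```text
time: 5.07
position: [0.5649, 0.2082, 0.2012]
tool_rot: [0.975, -0.221, -0.003, 0.0]
ft_force: [-0.0, 0.1, -2.7]
grip_width: 0.0504
```

Call:
send_rows:
  deltas:
    - {"tx": 0,"ty": 0,"tz": 0,"rx": 0,"ry": 0,"rz": 0}
    - {"tx": 0,"ty": 0,"tz": 0,"rx": 0,"ry": 0,"rz": 0}
    - {"tx": 0,"ty": 0,"tz": 0,"rx": 0,"ry": 0,"rz": 0}
    - {"tx": 0,"ty": 0,"tz": 0,"rx": 0,"ry": 0,"rz": 0}

```text
time: 5.4
position: [0.5653, 0.204, 0.2029]
tool_rot: [0.975, -0.22, -0.001, 0.001]
ft_force: [0.3, -0.4, -2.4]
grip_width: 0.0507
```

```bash
cat > meas.py <<'E'
from rig import robot
from h import *
import sys
o,c,Pt,W=wristcloud(robot); im=c["color"]; cv2.imwrite("pics/%s.png"%sys.argv[1],im[:,:,::-1])
print(np.round(o["time"],2),np.round(o["position"],4),np.round(o["tool_rot"],4),np.round(o["ft_force"],1),np.round(o["moment"],2),o["grip_width"],"yaw",np.degrees(2*np.arctan2(o["tool_rot"][1],o["tool_rot"][0])))
z=Pt[...,2]; near=(np.hypot(Pt[...,0],Pt[...,1])<.04)
hsv=cv2.cvtColor(im,cv2.COLOR_RGB2HSV)
blue=near&(hsv[...,0]>100)&(hsv[...,0]<130)&(hsv[...,1]>120)
zl=z[blue]; h=np.histogram(zl,np.arange(-.07,.1,.002)); i=h[0].argmax(); zt=h[1][i]+.001
print("lid tool z",zt,"hist",[(round(a,3),int(b)) for a,b in zip(h[1],h[0]) if b>30][:12])
lid=near&(abs(z-np.min([a for a,b in zip(h[1],h[0]) if b>60]))<.012)
v=[W[blue&(abs(z-zt)<.003)]][0]
rib=lid&(hsv[...,1]<100)&(hsv[...,2]>50)&(np.hypot(Pt[...,0],Pt[...,1])<.028)&(z<zt-.003)
w=Pt[rib][:,:2]; print("rib n",len(w))
if len(w)>10:
    d=w-w.mean(0); a=np.linalg.svd(d,full_matrices=False)[2][0]
    A=Ro.from_quat(o["tool_rot"]).as_matrix()@np.array([a[0],a[1],0]); print("rib tool mean",w.mean(0),"tool ang",np.degrees(np.arctan2(a[1],a[0])),"world ang",np.degrees(np.arctan2(A[1],A[0])), cv2.minAreaRect(w.astype(np.float32)))
top=Pt[blue&(abs(z-zt)<.004)][:,:2].astype(np.float32)
if len(top)>20: print("lid circ tool",cv2.minEnclosingCircle(top), "x",top[:,0].min(),top[:,0].max(),"y",top[:,1].min(),top[:,1].max())
ov=im.copy(); ov[rib]=(255,0,0); cv2.imwrite("pics/%s_o.png"%sys.argv[1],np.ascontiguousarray(ov[:,:,::-1]))
np.savez("w_%s.npz"%sys.argv[1],Pt=Pt,W=W,im=im)
E
python3 meas.py w4
python3 - <<'E'
from rig import robot
from h import *
for n in ["scene","top"]:
    c=robot.camera(n);cv2.imwrite(f"pics/{n}4.png",c["color"][:,:,::-1]); np.savez(f"{n}4.npz",W=cloud(c),im=c["color"])
E
```

```text
5.4 [0.5653 0.204  0.2029] [ 9.754e-01 -2.203e-01 -1.500e-03  8.000e-04] [ 0.3 -0.4 -2.4] [0.04 0.02 0.02] 0.05073856763550227 yaw -25.450083554491833
lid tool z -0.04099999999999998 hist [(np.float64(-0.042), 2137), (np.float64(-0.04), 1117), (np.float64(-0.038), 240), (np.float64(-0.036), 111), (np.float64(-0.034), 91), (np.float64(-0.032), 91), (np.float64(-0.03), 91), (np.float64(-0.028), 105), (np.float64(-0.026), 55), (np.float64(-0.022), 63), (np.float64(-0.02), 70), (np.float64(-0.018), 74)]
rib n 1211
rib tool mean [0.00378891 0.00213999] tool ang 69.00227489273573 world ang -94.4522481885816 ((0.0021617829333990812, 0.00010224618017673492), (0.04414740204811096, 0.009904563426971436), 66.04158020019531)
lid circ tool ((0.0036845130380243063, 0.003964768722653389), 0.0300969947129488) x -0.008628382 0.028028235 y -0.025411908 0.033203088
```

View pics/w4_o.png

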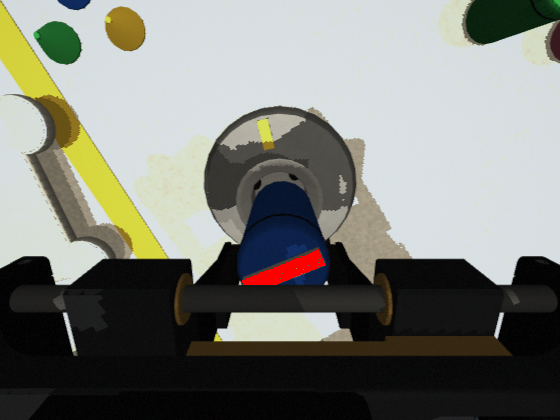

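View pics/scene4.png

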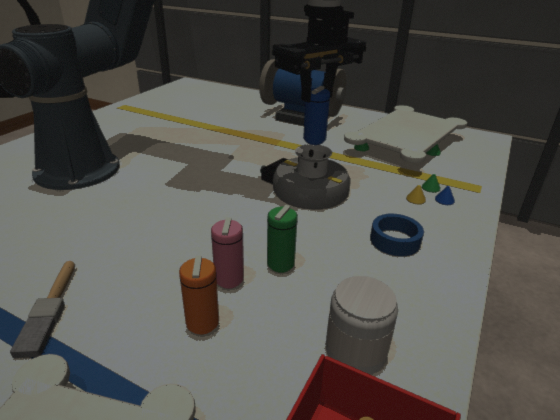

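View pics/top4.png

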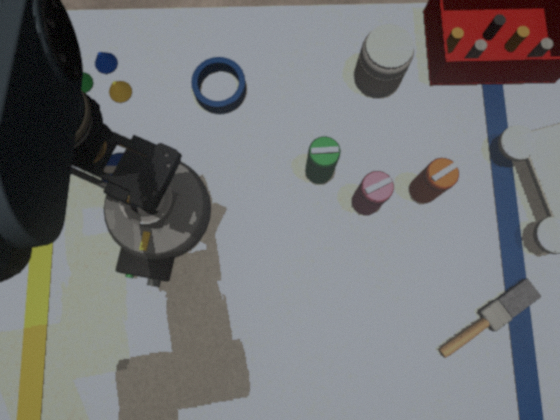

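```bash
python3 - <<'E'
from h import *
from scipy.optimize import least_squares
def circ(p,r0=None):
    f=lambda q: np.hypot(p[:,0]-q[0],p[:,1]-q[1])-q[2]
    s=least_squares(f,[.567,.208,.044],loss="soft_l1",f_scale=.001); return np.round(s.x,4),np.round(np.std(f(s.x)),4)
d={n:np.load(f) for n,f in dict(w="w_w4.npz",s="scene4.npz").items()}
W0=np.load("topW.npy")
for n,W in [("w",d["w"]["W"]),("s",d["s"]["W"]),("t",W0)]:
    R=np.hypot(W[...,0]-.567,W[...,1]-.208)
    # outer collar wall
    k=(W[...,2]>.065)&(W[...,2]<.098)&(R>.036)&(R<.052); p=W[k][:,:2]
    print(n,"wall",k.sum(),circ(p) if k.sum()>20 else "")
    k=(W[...,2]>.098)&(W[...,2]<.107)&(R<.05)&(R>.034); p=W[k]
    if k.sum()>20:
        print(n,"rim",k.sum(),np.median(p[:,2]),p[:,:2].min(0),p[:,:2].max(0),cv2.minEnclosingCircle(p[:,:2].astype(np.float32)), circ(p[:,:2]))
    # mixer body top outer
    k=(W[...,2]>.04)&(W[...,2]<.056)&(R>.05)&(R<.13); print(n,"body",k.sum(),cv2.minEnclosingCircle(W[k][:,:2].astype(np.float32)) if k.sum()>20 else "")
# cup axis from scene
W=d["s"]["W"]; im=d["s"]["im"]; hsv=cv2.cvtColor(im,cv2.COLOR_RGB2HSV)
k=(hsv[...,0]>100)&(hsv[...,0]<130)&(hsv[...,1]>120)&(np.hypot(W[...,0]-.567,W[...,1]-.206)<.05)&(W[...,2]>.12)&(W[...,2]<.2)
p=W[k]; print("cup pts",len(p),p[:,2].min(),p[:,2].max())
for lo,hi in [(.135,.165),(.165,.2)]:
    q=p[(p[:,2]>lo)&(p[:,2]<hi)][:,:2]
    f=lambda c: np.hypot(q[:,0]-c[0],q[:,1]-c[1])-.026
    print("cup axis",lo,least_squares(f,[.567,.206],loss="soft_l1",f_scale=.001).x)
E
```

```text
w wall 2 
w rim 1350 0.1017761004530357 [0.53304473 0.16507717] [0.60884868 0.25083582] ((0.5663346648216248, 0.20771856606006622), 0.04325924441218376) (array([0.5663, 0.2078, 0.039 ]), np.float64(0.0024))
w body 9093 ((0.5666230916976929, 0.20773789286613464), 0.08942174911499023)
s wall 107 (array([0.5671, 0.2078, 0.0369]), np.float64(0.0012))
s rim 170 0.10093079289698254 [0.52559419 0.1638408 ] [0.60995676 0.24913471] ((0.5685404539108276, 0.20644602179527283), 0.043472010642290115) (array([0.5686, 0.2053, 0.0398]), np.float64(0.0021))
s body 1399 ((0.5692083835601807, 0.20270274579524994), 0.08845232427120209)
t wall 7 
t rim 781 0.1013350891578143 [0.52423881 0.16522594] [0.60971874 0.25049956] ((0.5667599439620972, 0.20786960422992706), 0.0435803160071373) (array([0.5665, 0.2074, 0.0389]), np.float64(0.0025))
t body 5017 ((0.5651974678039551, 0.20661115646362305), 0.09044410288333893)
cup pts 611 0.12924304385118843 0.19968240100747117
cup axis 0.135 [0.56968932 0.20383345]
cup axis 0.165 [0.56934653 0.20340179]
```

The wrist view shows the rib at -91.5° in the world, 80° off the marks. The cup axis sits 2.2 mm along tool x and about 4.5 mm short of the bore axis, so I correct that and lower into the mouth.

Call:
send_rows:
  deltas:
    - {"tx": -0.26,"ty": -0.37,"tz": 0,"rx": 0,"ry": 0,"rz": 0}
    - {"tx": -0.26,"ty": -0.37,"tz": 1.3,"rx": 0,"ry": 0,"rz": 0}
    - {"tx": -0.26,"ty": -0.37,"tz": 2.6,"rx": 0,"ry": 0,"rz": 0}
    - {"tx": -0.26,"ty": -0.37,"tz": 3.7,"rx": 0,"ry": 0,"rz": 0}
    - {"tx": -0.26,"ty": -0.37,"tz": 3.7,"rx": 0,"ry": 0,"rz": 0}

```text
time: 5.97
position: [0.5638, 0.2093, 0.1649]
tool_rot: [0.975, -0.22, -0.002, 0.001]
ft_force: [-0.5, -0.4, -2.5]
grip_width: 0.0507
```

Call:
send_rows:
  deltas:
    - {"tx": 0,"ty": 0,"tz": 0,"rx": 0,"ry": 0,"rz": 0}
    - {"tx": 0,"ty": 0,"tz": 0,"rx": 0,"ry": 0,"rz": 0}
    - {"tx": 0,"ty": 0,"tz": 0,"rx": 0,"ry": 0,"rz": 0}

```text
time: 6.22
position: [0.5665, 0.2099, 0.1681]
tool_rot: [0.976, -0.22, 0.001, -0.0]
ft_force: [0.2, -0.1, -2.1]
grip_width: 0.0505
```

```bash
python3 meas.py w5
python3 - <<'E'
from rig import robot
from h import *
c=robot.camera("scene");im=c["color"]; cv2.imwrite("pics/s5.png",cv2.resize(im[60:220,220:420,::-1],(800,640)[:2] if 0 else (750,600),interpolation=2))
E
```

```text
6.22 [0.5665 0.2099 0.1681] [ 9.755e-01 -2.198e-01  8.000e-04 -4.000e-04] [ 0.2 -0.1 -2.1] [ 0.1   0.01 -0.05] 0.050537846341984355 yaw -25.394978536727756
lid tool z -0.04099999999999998 hist [(np.float64(-0.042), 2147), (np.float64(-0.04), 1114), (np.float64(-0.038), 235), (np.float64(-0.036), 116), (np.float64(-0.034), 80), (np.float64(-0.032), 96), (np.float64(-0.03), 88), (np.float64(-0.028), 113), (np.float64(-0.026), 52), (np.float64(-0.024), 31), (np.float64(-0.022), 62), (np.float64(-0.02), 67)]
rib n 1213
rib tool mean [0.00371535 0.00215488] tool ang 69.32080010474127 world ang -94.71575276641796 ((0.0023275967687368393, 0.00011101551353931427), (0.04403416067361832, 0.010176518931984901), 67.15791320800781)
lid circ tool ((0.010336244478821754, 6.51990994811058e-05), 0.030395900830626488) x -0.008582601 0.027965372 y -0.030230353 0.03036075
```

View pics/s5.png

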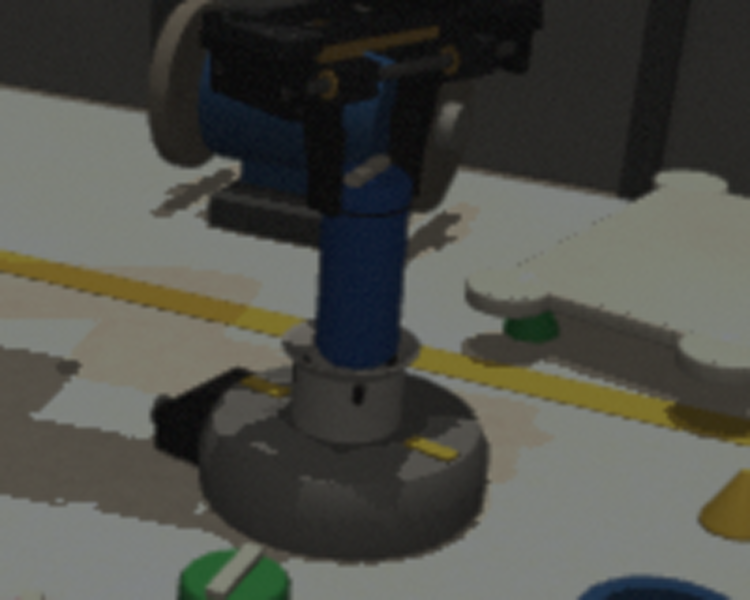

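View pics/w5_o.png

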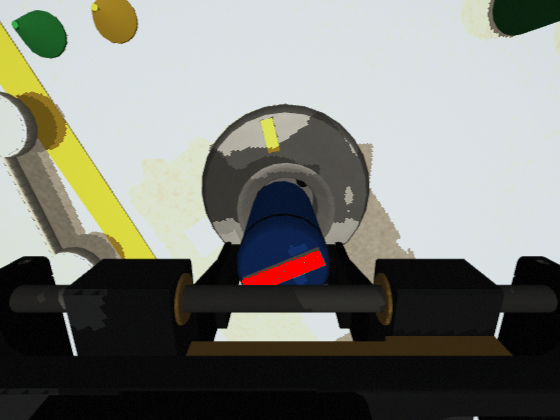

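Step 1's condition holds: the scene crop shows the cup upright in the mouth, underside about 37 mm above the floor and rib 80° off. I apply a small centring correction, go down to the pads, then start turning while pressing.

Call:
send_rows:
  deltas:
    - {"tx": -0.14,"ty": 0.19,"tz": 0.2,"rx": 0,"ry": 0,"rz": 0}
    - {"tx": -0.14,"ty": 0.19,"tz": 0.6,"rx": 0,"ry": 0,"rz": 0}
    - {"tx": -0.14,"ty": 0.19,"tz": 0.6,"rx": 0,"ry": 0,"rz": 0}
    - {"tx": -0.14,"ty": 0.19,"tz": 0.6,"rx": 0,"ry": 0,"rz": 0}

```text
time: 6.65
position: [0.5633, 0.2083, 0.1609]
tool_rot: [0.976, -0.22, -0.0, 0.0]
ft_force: [0.1, -1.2, -2.4]
grip_width: 0.0503
```

Call:
send_rows:
  deltas:
    - {"tx": 0.0,"ty": 0.02,"tz": 0.25,"rx": 0,"ry": 0,"rz": -0.1}
    - {"tx": 0.0,"ty": 0.05,"tz": 0.5,"rx": 0,"ry": 0,"rz": -0.2}
    - {"tx": 0.01,"ty": 0.07,"tz": 0.75,"rx": 0,"ry": 0,"rz": -0.3}
    - {"tx": 0.02,"ty": 0.09,"tz": 1.0,"rx": 0,"ry": 0,"rz": -0.4}
    - {"tx": 0.02,"ty": 0.09,"tz": 1.0,"rx": 0,"ry": 0,"rz": -0.4}

```text
time: 7.07
position: [0.5638, 0.2076, 0.1514]
tool_rot: [1.0, -0.021, 0.0, -0.0]
ft_force: [0.5, -0.3, -2.7]
grip_width: 0.0508
```

```bash
python3 meas.py w6
```

```text
7.07 [0.5638 0.2076 0.1514] [ 9.998e-01 -2.070e-02  3.000e-04 -0.000e+00] [ 0.5 -0.3 -2.7] [-0.08 -0.09  0.17] 0.050765191013990935 yaw -2.3706157051297247
lid tool z -0.04099999999999998 hist [(np.float64(-0.042), 2136), (np.float64(-0.04), 1122), (np.float64(-0.038), 266), (np.float64(-0.036), 99), (np.float64(-0.034), 86), (np.float64(-0.032), 92), (np.float64(-0.03), 98), (np.float64(-0.028), 99), (np.float64(-0.026), 64), (np.float64(-0.024), 32), (np.float64(-0.022), 61), (np.float64(-0.02), 67)]
rib n 1212
rib tool mean [0.00375203 0.0020164 ] tool ang 68.98204373566156 world ang -71.35266328601502 ((0.0022604658734053373, -2.948567271232605e-06), (0.043911099433898926, 0.009834001772105694), 65.91001892089844)
lid circ tool ((0.010570522397756577, 0.00010846741497516632), 0.0334184467792511) x -0.008450616 0.028203532 y -0.033209585 0.03342652
```

Underside is at 20 mm, rib 56° off, no slip in the grip. I carry on down.

Call:
send_rows:
  deltas:
    - {"tx": 0.0,"ty": 0.02,"tz": 0.2,"rx": 0,"ry": 0,"rz": -0.1}
    - {"tx": 0.0,"ty": 0.05,"tz": 0.4,"rx": 0,"ry": 0,"rz": -0.2}
    - {"tx": 0.01,"ty": 0.07,"tz": 0.6,"rx": 0,"ry": 0,"rz": -0.3}
    - {"tx": 0.02,"ty": 0.09,"tz": 0.8,"rx": 0,"ry": 0,"rz": -0.4}
    - {"tx": 0.03,"ty": 0.11,"tz": 1.0,"rx": 0,"ry": 0,"rz": -0.5}

```text
time: 7.53
position: [0.5649, 0.2073, 0.1422]
tool_rot: [0.974, 0.227, 0.002, -0.0]
ft_force: [0.6, 0.6, 2.9]
grip_width: 0.0509
```

```bash
python3 meas.py w7
```

```text
7.53 [0.5649 0.2073 0.1422] [ 9.739e-01  2.270e-01  1.500e-03 -4.000e-04] [0.6 0.6 2.9] [ 0.04 -0.09 -0.15] 0.05093746677781949 yaw 26.239331020683647
lid tool z -0.04099999999999998 hist [(np.float64(-0.042), 2138), (np.float64(-0.04), 1121), (np.float64(-0.038), 245), (np.float64(-0.036), 100), (np.float64(-0.034), 91), (np.float64(-0.032), 106), (np.float64(-0.03), 81), (np.float64(-0.028), 94), (np.float64(-0.026), 62), (np.float64(-0.022), 71), (np.float64(-0.02), 66), (np.float64(-0.018), 70)]
rib n 1207
rib tool mean [0.0037263  0.00170665] tool ang 69.29616549504725 world ang -43.056921980845225 ((0.0024487641640007496, -0.00034068524837493896), (0.04377669095993042, 0.010488156229257584), 66.28010559082031)
lid circ tool ((0.01086641475558281, -0.000506153330206871), 0.03301926702260971) x -0.008620318 0.02788454 y -0.03342488 0.032412574
```

Call:
send_rows:
  deltas:
    - {"tx": 0.0,"ty": 0.02,"tz": 0.25,"rx": 0,"ry": 0,"rz": -0.1}
    - {"tx": 0.0,"ty": 0.05,"tz": 0.5,"rx": 0,"ry": 0,"rz": -0.2}
    - {"tx": 0.01,"ty": 0.07,"tz": 0.75,"rx": 0,"ry": 0,"rz": -0.3}
    - {"tx": 0.02,"ty": 0.09,"tz": 1.0,"rx": 0,"ry": 0,"rz": -0.4}
    - {"tx": 0.03,"ty": 0.11,"tz": 1.2,"rx": 0,"ry": 0,"rz": -0.49}

```text
time: 8.0
position: [0.5659, 0.2068, 0.1311]
tool_rot: [0.89, 0.455, 0.002, -0.0]
ft_force: [-4.0, 2.3, 19.6]
grip_width: 0.0504
```

Call:
send_rows:
  deltas:
    - {"tx": 0,"ty": 0,"tz": 0,"rx": 0,"ry": 0,"rz": 0}
    - {"tx": 0,"ty": 0,"tz": 0,"rx": 0,"ry": 0,"rz": 0}

```text
time: 8.17
position: [0.5659, 0.2067, 0.1312]
tool_rot: [0.891, 0.454, 0.002, 0.0]
ft_force: [-0.8, 0.4, 5.9]
grip_width: 0.0503
```

```bash
python3 meas.py w8
```

```text
8.17 [0.5659 0.2067 0.1312] [8.909e-01 4.542e-01 2.000e-03 1.000e-04] [-0.8  0.4  5.9] [0.25 0.04 0.1 ] 0.05032136131989427 yaw 54.0298794657519
lid tool z -0.04099999999999998 hist [(np.float64(-0.042), 2127), (np.float64(-0.04), 1129), (np.float64(-0.038), 239), (np.float64(-0.036), 96), (np.float64(-0.034), 93), (np.float64(-0.032), 97), (np.float64(-0.03), 87), (np.float64(-0.028), 96), (np.float64(-0.026), 59), (np.float64(-0.022), 70), (np.float64(-0.02), 64), (np.float64(-0.018), 65)]
rib n 1217
rib tool mean [0.00398298 0.00148581] tool ang 69.08710767246747 world ang -15.057461037039786 ((0.0024315633345395327, -0.0006605777889490128), (0.04412473738193512, 0.010250343941152096), 65.93435668945312)
lid circ tool ((0.010706482455134392, 7.96932727098465e-05), 0.03272707760334015) x -0.00808346 0.02850121 y -0.032547332 0.03270672
```

View pics/w8.png

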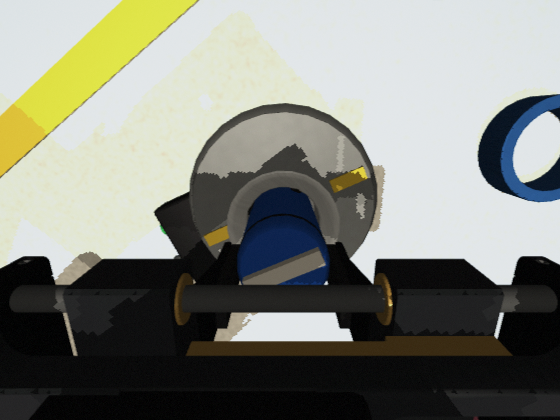

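The wrist view shows the rib at about (285,267), parallel to the line of the marks (215,236)–(350,179). Its world angle is -11.9° against -11.8°. TCP z matches a seated cup. I press a little more to confirm the floor.

Call:
send_rows:
  deltas:
    - {"tx": 0,"ty": 0,"tz": 0.15,"rx": 0,"ry": 0,"rz": 0}
    - {"tx": 0,"ty": 0,"tz": 0.3,"rx": 0,"ry": 0,"rz": 0}
    - {"tx": 0,"ty": 0,"tz": 0.3,"rx": 0,"ry": 0,"rz": 0}

```text
time: 8.47
position: [0.5663, 0.207, 0.1311]
tool_rot: [0.891, 0.454, 0.003, 0.0]
ft_force: [-4.0, 0.6, 20.6]
grip_width: 0.0503
```

A further 3 mm of push did not move it (20 N), so it is on the floor. I ease off, release and retreat.

Call:
send_rows:
  deltas:
    - {"tx": 0,"ty": 0,"tz": -0.3,"rx": 0,"ry": 0,"rz": 0}
    - {"tx": 0,"ty": 0,"tz": -0.3,"rx": 0,"ry": 0,"rz": 0}

```text
time: 8.63
position: [0.5659, 0.2065, 0.1312]
tool_rot: [0.891, 0.454, 0.002, 0.0]
ft_force: [-0.6, 1.8, 8.7]
grip_width: 0.0504
```

Call:
send_rows:
  deltas:
    - {"tx": 0,"ty": 0,"tz": 0,"rx": 0,"ry": 0,"rz": 0}
    - {"tx": 0,"ty": 0,"tz": 0,"rx": 0,"ry": 0,"rz": 0}
    - {"tx": 0,"ty": 0,"tz": 0,"rx": 0,"ry": 0,"rz": 0}
    - {"tx": 0,"ty": 0,"tz": 0,"rx": 0,"ry": 0,"rz": 0}
    - {"tx": 0,"ty": 0,"tz": 0,"rx": 0,"ry": 0,"rz": 0}
  claw: 8.7

```text
time: 9.05
position: [0.564, 0.2056, 0.1286]
tool_rot: [0.89, 0.456, -0.001, -0.0]
ft_force: [-0.6, 0.7, -1.2]
grip_width: 0.0761
```

Call:
send_rows:
  deltas:
    - {"tx": 0,"ty": 0,"tz": 0,"rx": 0,"ry": 0,"rz": 0}
    - {"tx": 0,"ty": 0,"tz": 0,"rx": 0,"ry": 0,"rz": 0}
    - {"tx": 0,"ty": 0,"tz": 0,"rx": 0,"ry": 0,"rz": 0}
    - {"tx": 0,"ty": 0,"tz": 0,"rx": 0,"ry": 0,"rz": 0}

```text
time: 9.38
position: [0.5644, 0.2057, 0.1292]
tool_rot: [0.89, 0.456, -0.0, -0.0]
ft_force: [0.6, -0.1, 0.0]
grip_width: 0.0866
```

Call:
send_rows:
  deltas:
    - {"tx": 0,"ty": 0,"tz": -1,"rx": 0,"ry": 0,"rz": 0}
    - {"tx": 0,"ty": 0,"tz": -4,"rx": 0,"ry": 0,"rz": 0}
    - {"tx": 0,"ty": 0,"tz": -8,"rx": 0,"ry": 0,"rz": 0}
    - {"tx": 0,"ty": 0,"tz": -12,"rx": 0,"ry": 0,"rz": 0}
    - {"tx": 0,"ty": 0,"tz": -15,"rx": 0,"ry": 0,"rz": 0}

```text
time: 9.8
position: [0.5654, 0.206, 0.2835]
tool_rot: [0.89, 0.456, 0.002, 0.001]
ft_force: [1.0, 0.5, 0.3]
grip_width: 0.0871
```

Call:
send_rows:
  deltas:
    - {"tx": -4,"ty": 0,"tz": 0,"rx": 0,"ry": 0,"rz": 0}
    - {"tx": -6,"ty": 0,"tz": 0,"rx": 0,"ry": 0,"rz": 0}
    - {"tx": -6,"ty": 0,"tz": 0,"rx": 0,"ry": 0,"rz": 0}
    - {"tx": -6,"ty": 0,"tz": 0,"rx": 0,"ry": 0,"rz": 0}

```text
time: 10.13
position: [0.5292, 0.1567, 0.2804]
tool_rot: [0.89, 0.455, 0.001, 0.0]
ft_force: [0.8, -0.1, -0.7]
grip_width: 0.0874
```

```bash
python3 - <<'E'
from rig import robot
from h import *
o,c,Pt,W=wristcloud(robot); im=c["color"]; cv2.imwrite("pics/w9.png",im[:,:,::-1])
print(o["time"],o["position"],o["ft_force"])
hsv=cv2.cvtColor(im,cv2.COLOR_RGB2HSV); z=W[...,2]; R=np.hypot(W[...,0]-.5665,W[...,1]-.2078)
k=(z>.16)&(z<.19)&(R<.04); print("lid",k.sum(),np.percentile(z[k],[5,50,95,99]),cv2.minEnclosingCircle(W[k][:,:2].astype(np.float32)))
r=k&(hsv[...,1]<100)&(z>np.median(z[k&(hsv[...,1]>120)])+.003); print("rib",r.sum(),cv2.minAreaRect(W[r][:,:2].astype(np.float32)))
y=(hsv[...,0]>20)&(hsv[...,0]<35)&(hsv[...,1]>110)&(z>.045)&(z<.06)&(R<.1)
n,l,s,ce=cv2.connectedComponentsWithStats(y.astype(np.uint8))
for i in range(1,n):
    if s[i,4]>30: print("mark",s[i,4],W[l==i].mean(0))
k=(z>.098)&(z<.106)&(R<.05)&(R>.034); print("rim",cv2.minEnclosingCircle(W[k][:,:2].astype(np.float32)))
c=robot.camera("scene"); cv2.imwrite("pics/s9.png",c["color"][:,:,::-1])
c=robot.camera("top"); W=cloud(c); 
for n,(u,v,) in dict(green=(324,152),orange=(443,174)).items():
    m=np.zeros((420,560),bool); m[v-24:v+25,u-24:u+25]=1; m&=(W[...,2]>.112)&(W[...,2]<.135); print(n,m.sum(),cv2.minEnclosingCircle(W[m][:,:2].astype(np.float32)) if m.any() else 0)
E
```

```text
10.1333 [0.52921369 0.15665969 0.28043163] [ 0.82486191 -0.05320783 -0.6995686 ]
lid 2290 [0.16943874 0.17177012 0.17718779 0.17779325] ((0.5663255453109741, 0.2089691311120987), 0.025957247242331505)
rib 457 ((0.5664516091346741, 0.20895130932331085), (0.008951127529144287, 0.04364916682243347), 77.8934097290039)
mark 239 [0.62855651 0.19457477 0.05283543]
mark 204 [0.50202887 0.22080861 0.05295718]
rim ((0.5656306743621826, 0.20797547698020935), 0.04313476383686066)
green 749 ((0.6336811184883118, -0.08126059919595718), 0.02584308572113514)
orange 773 ((0.5932598114013672, -0.26846548914909363), 0.02609650045633316)
```

View pics/w9.png

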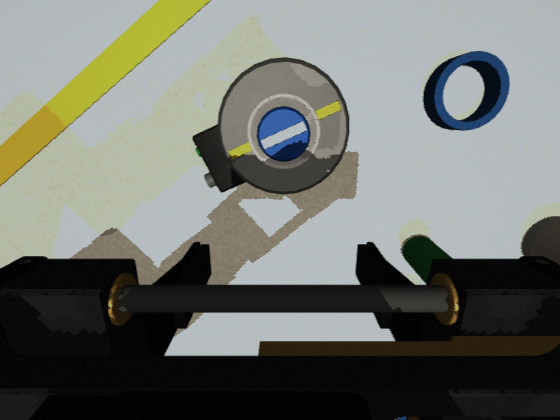

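View pics/s9.png

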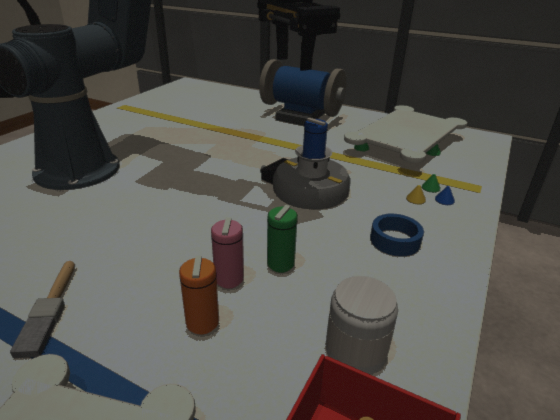

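The wrist view shows the lid at (284,133) with the rib in line with the marks at (240,150) and (328,110). Rib -12.1° against marks -11.7°, axis offset about 1 mm, lid about 56 mm above its table height. Green and orange are unmoved.

```bash
python3 -c "
from rig import robot
print(robot.hand_in())"
```

```text
the job is handed in; nothing more can be done
None
```

The blue cup is loaded in the holder and the job is handed in, at about 10 s of the 51 s allowed. The hand-in reports no verdict, so what follows rests on my own measurements.

- **Start in the mouth:** I set the cup in upright, its underside about 37 mm above the floor and its rib about 80° off the marks.
- **Turn on the way down:** I made the turn while pressing down. The rib was 56° off at 20 mm, 28° off at 11 mm, and in line at the floor. A further 3 mm of push then did not move the cup (20 N), so I let go and backed off.
- **Last checks (wrist camera):** The rib stands at -12.1° and the marks at -11.7°. The cup axis is about 1 mm from the rim centre. The lid is about 56 mm higher than when the cup stood on the table, which is the holder floor's height. The gripper is clear of everything.
- **Green and orange cups:** The top camera shows neither moved, within about 0.1 mm.

No check failed. One disagreed slightly: before the cup went in, the scene camera placed it and the holder rim about 2 mm off from the other cameras. That is roughly the stated calibration error, so I used the wrist and top values.

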